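Lid up two jars on the ware board

ROBOT

A 6-joint arm with a two-finger parallel gripper is mounted at the origin on the work surface; the furniture and walls round the work are solid. World frame = base frame: x ahead of the robot, y to its left, z up, the work surface at z = 0. Lengths are in m, angles in degrees, forces in N, time in s.
With the tool pointing down it reaches from about 0.3 to 0.75 m from the base axis. Payload 8.5 kg.
Tool frame: the origin (TCP) lies between the finger pads; the fingertips stand 19 mm ahead of it and the grasp point (between the pads) is the TCP; z points along the fingers, y is the line along which they close (so a half turn about z gives the same grasp; the last joint's range is limited). The gripper opens to 85 mm and grips with 20 to 120 N. Pads are 22 mm wide; open, the fingers measure 114 mm over their backs; the gripper's body (76 mm by 85 mm) begins 54 mm behind the grasp point. The pads swing forward as they close: fully open they stand 13 mm farther back than shut.
Start: joints at [-88.826, 21.807, 74.336, -0, 83.858, -12.336], TCP at [0.128, -0.535, 0.25] pointing down, gripper open.
Joint ranges: [-178.18, 178.18], [-50.72, 133.34], [12.68, 142.11], [-81.47, 261.47], [9.98, 163.14], [-165.26, 165.26]. Speed limits (degrees/s): [136.94, 136.94, 180, 180, 180, 180].

INTERFACE

Orientations are given as a 3x3 rotation matrix whose columns are the frame's x, y, z axes.
In Python, from rig import env, optics gives the robot as it stands.
- The arm moves only by the tool arm_command, never from a script. Its argument "commands" is one flat list of numbers, 7 for each row, row after row: the closure, from -1 (fully open) to 1 (shut), so that 0 is half open, then the shift along the tool's x, y, z as a fraction of full scale, then the turn, a rotation vector about the tool's x, y, z as a fraction of full scale. A call has 1 to 12 rows; each row is the pose to reach, as a shift and turn from the pose commanded when the call began, along the tool's axes at that moment; what a row does not reach only later rows make up. Full scale, the value 1, is 500 mm for a shift and 120 degrees for a turn. A row lasts 1/12 s, in which the tool goes at most 41.7 mm and 7.16 degrees, less where a joint would pass 70% of its speed; a pose out of reach is approached as far as the arm can. A call with a number of a shift or a turn outside -1 to 1 is refused whole. A call with a gripper value outside its range is refused whole. The fingers move at their own pace and stop on an object; "newtons" is the grip in N (left out, the last holds). Time passes only in rows, so rows that repeat a pose let the fingers close. It gives the time, the measured TCP pose, the force, the opening and the grip force at its end, in the units of the state.
- env.observe(): the state, without advancing time (a new reading comes with each control period).
- optics.get_image(name): name is "scene" or "top"; returns a dict with "image" (420x560x3 uint8, red, green, blue), "intrinsics" (3x3 intrinsics, pixels), "origin" and "orientation" of the camera in the world. Camera axes: x right, y down, z forward; pixel columns grow to the right and rows downward; lengths in m; the calibration is good to about 2 mm. A picture is of the moment at which its call begins. There is no depth.
- env.close_job(): hands the job in; it is judged then, once.
The state is a dict: "time_s": time; "q": joint angles; "qvel": joint speeds; "joint_efforts": joint torques, N m; "position": TCP position; "tool_rot": TCP orientation; "ft_force": force on the tool from outside, world axes, zero at the start; "wrist_torque": the same for the moment, N m; "grip_width": finger opening in m; "gripper_force": force on a finger pad.
Only numpy, scipy, OpenCV 4.12 (cv2) and the standard library are available. Lean on these libraries where they do the work, as an engineer would, in place of code of your own. Each camera call takes 0.05 s, during which the arm holds its last target. There are 200 camera calls.

TASK

Put the lids on the two bisque jars on the ware board so that they can go to the kiln: the wide lid on the tall, wide jar and the narrow lid on the short, narrow jar, each with its flange inside the mouth, seated and level on the rim. In either order, set one lid on gently and press down lightly on its knob to feel that it lies flat before you fetch the other, then do the same with that one. Leave the jars standing where they are and do not disturb the two round mugs (one pale, one red-brown) and the red rubber kidney nearby.

Things in the scene. Friction and masses are not known exactly. Their poses are not given: they have to be found in the camera images.
- large_lid_center (a point): Point on the axis of the wide pale clay lid, half-way up: 24 mm above its lower edge; z up out of the knob. The lid lies knob upwards on the table. Relative to this point: disc's underside (rests on the rim) 14 mm below, disc top at the knob 4 mm below; knob with a waist and a round head 30 mm across, its upright grip band 9 to 19 mm above, top 24 mm above.
- small_lid_center (a point): Point on the axis of the narrow pale clay lid, half-way up: 24 mm above its lower edge; z up out of the knob. The lid lies knob upwards on the table. Relative to this point: disc's underside (rests on the rim) 14 mm below, disc top at the knob 4 mm below; knob with a waist and a round head 26 mm across, its upright grip band 9 to 19 mm above, top 24 mm above.
- large_lid: The wide lid as a body; origin at the centre of its lower edge, z up along its axis. 48 mm high overall: a tapered flange 10 mm deep, 79 mm across where it meets the disc and 71 mm at its lower edge; above it a disc 104 mm across, then the knob. 0.12 to 0.23 kg.
- small_lid: The narrow lid as a body; origin at the centre of its lower edge, z up along its axis. 48 mm high overall: a tapered flange 10 mm deep, 58 mm across where it meets the disc and 50 mm at its lower edge; above it a disc 80 mm across, then the knob. 0.08 to 0.16 kg.
- large_jar_rim (a point): Centre of the mouth of the tall, wide pale jar, level with its rim. The jar is a plain round straight pot without handle, 100 mm across and 110 mm high, clear mouth 86 mm, standing loose on the ware board (so its rim is about 132 mm above the table). With the lid seated, the lid's half-way point is 14 mm above this one.
- small_jar_rim (a point): Centre of the mouth of the short, narrow pale jar, level with its rim. The jar is a plain round straight pot without handle, 76 mm across and 70 mm high, clear mouth 64 mm, standing loose on the ware board (so its rim is about 92 mm above the table). With the lid seated, the lid's half-way point is 14 mm above this one.
- large_jar: The tall, wide jar; origin at the centre of its underside, z up. About 0.55 kg.
- small_jar: The short, narrow jar; origin at the centre of its underside, z up. About 0.35 kg.
- ware_board: Fixed pale wooden board, 160 x 360 mm, its top 22 mm above the table, long side along its own y; origin at the table under its centre. Both jars stand on it, about 180 mm apart.
- round_mug: Bystander: unglazed pale round mug with a loop handle, 81 x 117 x 92 mm high; origin on its underside.
- slipped_mug: Bystander: red-brown mug with a loop handle, 74 x 106 x 82 mm high; origin on its underside.
- rubber_kidney: Bystander: flat red kidney-shaped rubber scraper, 56 x 100 x 9 mm; origin on its underside.
Not all that is in view belongs to the job. Leave any blue look-alike of the large_lid alone.

How it is judged:
By the outcome, as a careful person would: the job done as asked, in the order asked, and still so for the second after the job is handed in, with the robot touching nothing.
It also fails if it takes over 69 s, if anything falls off the work surface, if the arm or the gripper's body presses on something with over 40 N, if the wrist force passes 120 N, or if a joint passes its speed limit or range.

## Working session

There is one attempt and no reset: what is moved stays moved. The work goes in short steps, Python scripts to look and compute and a tool call to move; the robot and the scene stay as the last step left them, time stands still between calls to the robot, and variables do not carry over. Pictures are saved under pics/ and viewed, at most 10 in all, crops included, and the job is handed in when it is done.

Besides the shell and the picture viewer there is one more tool, called after "Call:" as name(argument=value, ...) on one line, values as JSON. arm_command: Moves the arm, as the interface text tells. Shift numbers are shares of 500 mm and turn numbers shares of 120 degrees, none past 1 either way. Its arguments: {"type":"object","properties":{"commands":{"type":"array","items":{"type":"number"}},"newtons":{"type":"number"}},"required":["commands"]}

```bash
mkdir -p pics; ls
cat > h.py <<'E'
from rig import env, optics
import numpy as np, cv2
def ray(im,u,v):
    d=np.linalg.inv(im["intrinsics"])@[u,v,1]; return np.array(im["origin"]),np.array(im["orientation"])@d
def onz(im,u,v,z):
    o,d=ray(im,u,v); return o+d*(z-o[2])/d[2]
def px(im,p):
    c=np.array(im["intrinsics"])@(np.array(im["orientation"]).T@(np.array(p)-im["origin"])); return c[:2]/c[2]
def save(im,n,crop=None,s=1):
    a=im["image"][:,:,::-1]
    if crop: a=a[crop[1]:crop[3],crop[0]:crop[2]]
    cv2.imwrite("pics/"+n,cv2.resize(np.ascontiguousarray(a),None,fx=s,fy=s,interpolation=2))
E
python3 - <<'E'
from h import *
for n in("scene","top"):
    i=optics.get_image(n); save(i,n+"0.png"); print(n,i["intrinsics"],i["origin"],i["orientation"]); np.save("pics/"+n+"0.npy",i,allow_pickle=True)
s=env.observe();print(s["position"],s["tool_rot"],s["grip_width"],s["time_s"],s["ft_force"])
E
```

```text
pics
scene [[394.08820255   0.         274.56199954]
 [  0.         394.08820255 212.44730563]
 [  0.           0.           1.        ]] [0.0845521  0.76782416 0.83156631] [[-0.88009835 -0.2819593   0.38200242]
 [-0.47460941  0.54473051 -0.69138598]
 [-0.01314567 -0.7897896  -0.61323696]]
top [[494.35627223   0.         283.38544969]
 [  0.         494.35627223 203.45198413]
 [  0.           0.           1.        ]] [ 0.40619126 -0.07123591  1.56961096] [[-0.02693549 -0.99465077  0.09972119]
 [-0.99936107  0.02913821  0.02069836]
 [-0.02349333 -0.09909996 -0.99480011]]
[ 0.12849951 -0.5345378   0.24978422] [[ 9.72323716e-01  2.33637736e-01 -5.53315367e-06]
 [ 2.33637547e-01 -9.72322896e-01  1.29711993e-03]
 [ 2.97676152e-04 -1.26251322e-03 -9.99999159e-01]] 0.08569221397863974 0.1 [ 0.18358726  0.16686355 -0.35779756]
```

View pics/scene0.png

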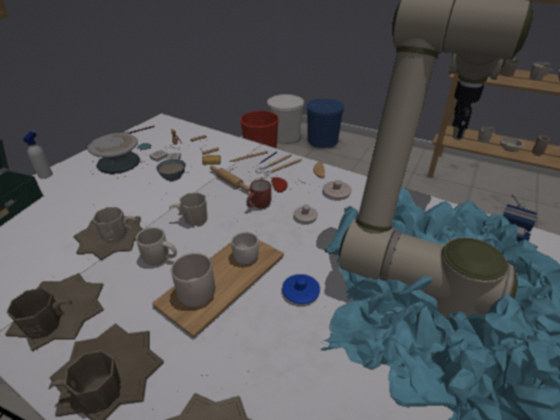

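View pics/top0.png

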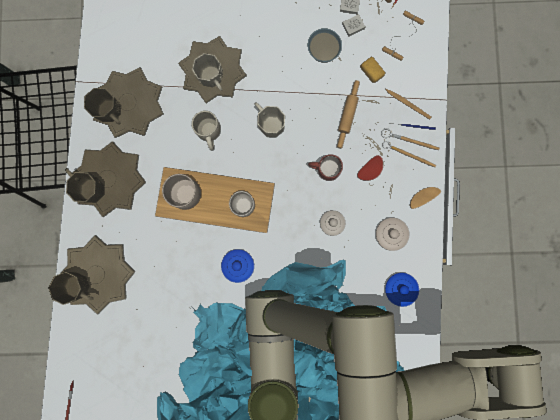

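Top view: pale wide lid at about (392,234) and pale narrow lid at (332,222). The look-alikes to leave are the blue lids at (237,265) and (402,288), and the orange rib at (425,197). Jars: wide (182,191) and narrow (242,203) on the board; mugs (270,122), (206,127) and the red one at (327,167) are not jars. I'll check the choice in one close crop.

Run:
```python
from h import *
i=np.load("pics/top0.npy",allow_pickle=True).item(); j=np.load("pics/scene0.npy",allow_pickle=True).item()
g=cv2.cvtColor(i["image"],cv2.COLOR_RGB2GRAY)
a=cv2.resize(i["image"][:,:,::-1][150:260,150:420],None,fx=2.9,fy=2.9,interpolation=2)
b=cv2.resize(j["image"][:,:,::-1][170:310,170:365],None,fx=2.5,fy=2.5,interpolation=2)
c=np.zeros((600-0,800,3),np.uint8); a=a[:, :800]; c[:a.shape[0],:a.shape[1]]=a
b=b[:600-a.shape[0]]; c[a.shape[0]:a.shape[0]+b.shape[0],:b.shape[1]]=b
cv2.imwrite("pics/crop1.png",c)
hsv=cv2.cvtColor(i["image"],cv2.COLOR_RGB2HSV)
for n,u,v,r,z in [("L",392,234,52,.015),("S",332,222,40,.015),("Ljar",182,191,50,.132),("Sjar",242,203,38,.092)]:
    R=r/1000*494/(1.56-z); k=4
    p=cv2.resize(g[v-30:v+30,u-30:u+30],None,fx=k,fy=k,interpolation=2)
    h=cv2.HoughCircles(p,cv2.HOUGH_GRADIENT_ALT if 0 else cv2.HOUGH_GRADIENT,1,20,param1=80,param2=12,minRadius=int(R*k*.9),maxRadius=int(R*k*1.1))
    if h is None: print(n,None);continue
    for cx,cy,rr in h[0][:2]:
        U,V=u-30+(cx+.5)/k-.5,v-30+(cy+.5)/k-.5
        P=onz(i,U,V,z);print(n,U.round(1),V.round(1),rr/k,R,P.round(4),"scene",px(j,P).round(1))
```

```text
L 392.5 234.0 16.45 16.626537216828478 [ 0.4561 -0.3773  0.015 ] scene [337.  189.5]
S 332.5 223.2 12.475 12.789644012944983 [ 0.495  -0.1915  0.015 ] scene [305.8 214.4]
Ljar 178.8 190.2 15.7 17.296918767507005 [0.5984 0.2658 0.132 ] scene [191.6 266.8]
Ljar 183.8 191.5 17.75 17.296918767507005 [0.5942 0.251  0.132 ] scene [196.6 263.6]
Sjar 241.0 203.0 12.475 12.787465940054496 [0.5594 0.0871 0.092 ] scene [244.2 240.7]
```

View pics/crop1.png

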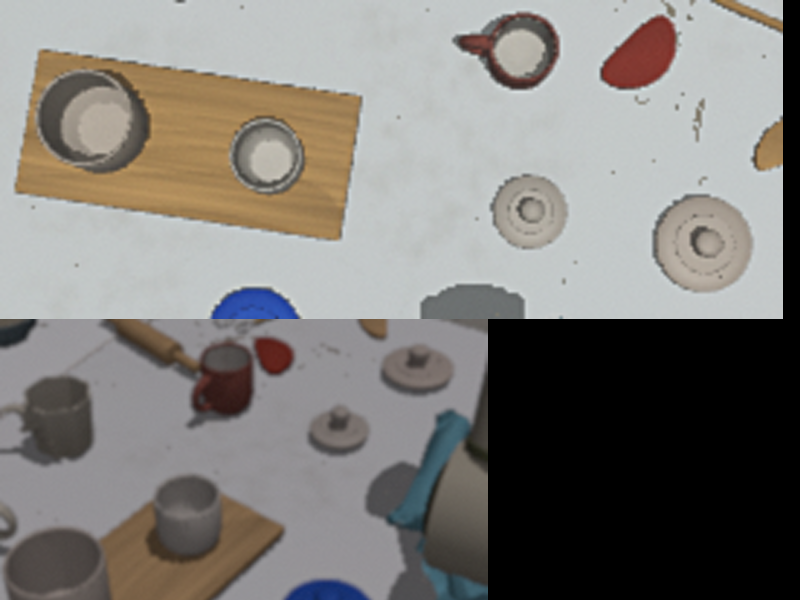

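The crop confirms it: both pale lids lie knob up, (530,210) and (702,243) in the crop, and the scene-view ellipses agree with the top-view estimates within about 1 px. The wide jar's rim centre is at about (180,191) in the top view.

```bash
cat > to.py <<'E'
from h import *
import sys
s=env.observe(); R=np.array(s["tool_rot"])
T=np.array(list(map(float,sys.argv[1:4])))
print("shift",(R.T@(T-s["position"])/.5).round(4),"pos",np.round(s["position"],4),"t",s["time_s"],"w",round(s["grip_width"],4),"F",np.round(s["ft_force"],2),"q",np.round(s["q"],0))
E
python3 to.py 0.456 -0.377 0.14
python3 -c "
from h import *
i=np.load('pics/top0.npy',allow_pickle=True).item(); j=np.load('pics/scene0.npy',allow_pickle=True).item()
P=onz(i,180,191,.132);print(P,px(j,P))
for p in [(.456,-.377,.048),(.495,-.1915,.048)]: print(px(i,p),px(j,p))"
```

```text
shift [ 0.7104 -0.153   0.22  ] pos [ 0.1285 -0.5345  0.2498] t 0.1 w 0.0857 F [ 0.18  0.17 -0.36] q [-89.  22.  74.   0.  84. -12.]
[0.59606104 0.26212618 0.132     ] [193.2492674  266.18421396]
[394.51722111 233.63625616] [337.75735006 181.92709157]
[333.32071039 222.62490067] [306.18749683 206.55364424]
```

Call:
arm_command(commands=[-1, 0.71, -0.153, 0.1, 0, 0, 0, -1, 0.71, -0.153, 0.1, 0, 0, 0, -1, 0.71, -0.153, 0.1, 0, 0, 0, -1, 0.71, -0.153, 0.15, 0, 0, 0, -1, 0.71, -0.153, 0.22, 0, 0, 0, -1, 0.71, -0.153, 0.22, 0, 0, 0, -1, 0.71, -0.153, 0.22, 0, 0, 0, -1, 0.71, -0.153, 0.22, 0, 0, 0, -1, 0.71, -0.153, 0.22, 0, 0, 0, -1, 0.71, -0.153, 0.22, 0, 0, 0, -1, 0.71, -0.153, 0.22, 0, 0, 0, -1, 0.71, -0.153, 0.22, 0, 0, 0], newtons=30)

```text
time_s: 1.1
position: [0.4555, -0.3775, 0.1402]
tool_rot: [[0.972, 0.234, -0.001], [0.234, -0.972, 0.0], [-0.001, -0.0, -1.0]]
ft_force: [-0.4, 0.3, 0.2]
grip_width: 0.0856
gripper_force: 0.0
```

```bash
python3 to.py 0.4555 -0.376 0.040
```

```text
shift [ 0.0008 -0.003   0.2004] pos [ 0.4555 -0.3775  0.1402] t 1.1 w 0.0856 F [-0.41  0.32  0.18] q [-51.  31.  77.  -0.  71.  25.]
```

Call:
arm_command(commands=[-1, 0, -0.003, 0.06, 0, 0, 0, -1, 0, -0.003, 0.12, 0, 0, 0, -1, 0, -0.003, 0.16, 0, 0, 0, -1, 0, -0.003, 0.19, 0, 0, 0, -1, 0, -0.003, 0.2, 0, 0, 0, -1, 0, -0.003, 0.2, 0, 0, 0, 0, 0, -0.003, 0.2, 0, 0, 0, 0.2, 0, -0.003, 0.2, 0, 0, 0, 0.4, 0, -0.003, 0.2, 0, 0, 0, 1, 0, -0.003, 0.2, 0, 0, 0, 1, 0, -0.003, 0.2, 0, 0, 0, 1, 0, -0.003, 0.2, 0, 0, 0], newtons=30)

```text
time_s: 2.1
position: [0.4557, -0.3763, 0.0413]
tool_rot: [[0.972, 0.234, 0.001], [0.234, -0.972, -0.001], [0.0, 0.001, -1.0]]
ft_force: [-1.5, 0.6, 6.2]
grip_width: 0.0287
gripper_force: 29.5
```

Call:
arm_command(commands=[1, 0, 0, 0, 0, 0, 0, 1, 0, 0, 0, 0, 0, 0, 1, 0, 0, 0, 0, 0, 0, 1, 0, 0, 0, 0, 0, 0, 1, 0, 0, 0, 0, 0, 0])

```text
time_s: 2.52
position: [0.4557, -0.3763, 0.0412]
tool_rot: [[0.972, 0.234, 0.001], [0.234, -0.972, -0.001], [0.0, 0.001, -1.0]]
ft_force: [-1.8, 1.1, 5.1]
grip_width: 0.0289
gripper_force: 29.5
```

Call:
arm_command(commands=[1, 0, 0, -0.02, 0, 0, 0, 1, 0, 0, -0.05, 0, 0, 0, 1, 0, 0, -0.1, 0, 0, 0, 1, 0, 0, -0.16, 0, 0, 0, 1, 0, 0, -0.22, 0, 0, 0, 1, 0, 0, -0.29, 0, 0, 0, 1, 0, 0, -0.36, 0, 0, 0, 1, 0, 0, -0.41, 0, 0, 0, 1, 0, 0, -0.43, 0, 0, 0, 1, 0, 0, -0.43, 0, 0, 0, 1, 0, 0, -0.43, 0, 0, 0], newtons=40)

```text
time_s: 3.43
position: [0.4551, -0.3756, 0.2541]
tool_rot: [[0.972, 0.234, -0.001], [0.234, -0.972, 0.001], [-0.001, -0.002, -1.0]]
ft_force: [0.4, -0.4, -2.4]
grip_width: 0.0282
gripper_force: 39.7
```

```bash
python3 to.py 0.597 0.262 0.25
python3 - <<'E'
from h import *
i=optics.get_image("scene"); save(i,"lift1.png",(240,60,440,220),4)
E
```

```text
shift [ 0.5738 -1.1736  0.0098] pos [ 0.4551 -0.3756  0.2541] t 3.4333 w 0.0282 F [ 0.41 -0.39 -2.36] q [-51.  26.  67.  -0.  87.  25.]
```

View pics/lift1.png

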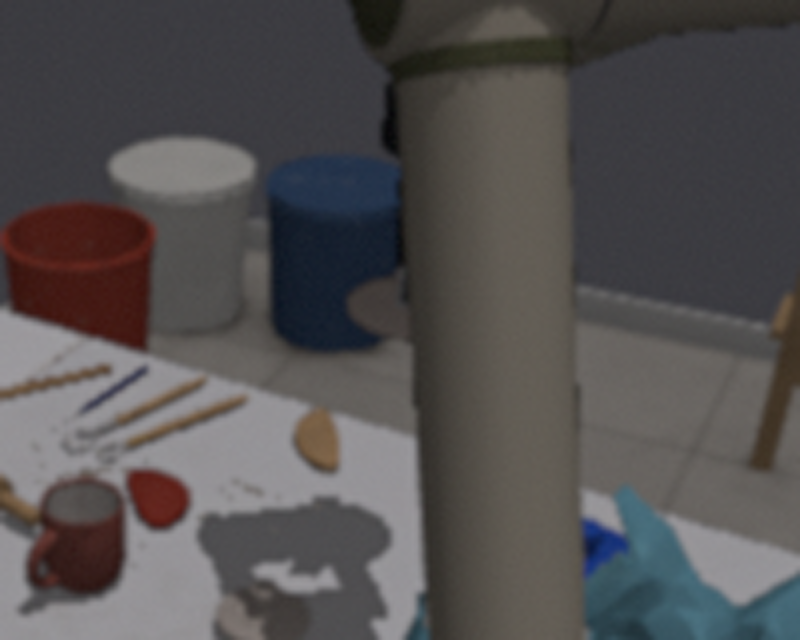

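Lid lifted: it shows beside the forearm at (380,305) in the crop, with its shadow on the table. Carrying it over.

Call:
arm_command(commands=[1, 0.01, -0.02, 0, 0, 0, 0, 1, 0.03, -0.06, 0, 0, 0, 0, 1, 0.055, -0.112, 0, 0, 0, 0, 1, 0.08, -0.164, 0, 0, 0, 0, 1, 0.108, -0.22, 0, 0, 0, 0, 1, 0.136, -0.277, 0, 0, 0, 0, 1, 0.164, -0.334, 0, 0, 0, 0, 1, 0.192, -0.391, 0, 0, 0, 0, 1, 0.22, -0.448, 0, 0, 0, 0, 1, 0.248, -0.505, 0, 0, 0, 0, 1, 0.27, -0.552, 0, 0, 0, 0, 1, 0.288, -0.588, 0, 0, 0, 0])

```text
time_s: 4.48
position: [0.5262, -0.0534, 0.2539]
tool_rot: [[0.972, 0.235, -0.003], [0.235, -0.972, 0.001], [-0.002, -0.002, -1.0]]
ft_force: [-0.1, -0.2, -1.9]
grip_width: 0.0287
gripper_force: 39.7
```

Call:
arm_command(commands=[1, 0.02, -0.04, 0, 0, 0, 0, 1, 0.046, -0.095, 0, 0, 0, 0, 1, 0.073, -0.15, 0, 0, 0, 0, 1, 0.1, -0.205, 0, 0, 0, 0, 1, 0.128, -0.262, 0, 0, 0, 0, 1, 0.156, -0.319, 0, 0, 0, 0, 1, 0.184, -0.376, 0, 0, 0, 0, 1, 0.212, -0.433, 0, 0, 0, 0, 1, 0.24, -0.49, 0, 0, 0, 0, 1, 0.262, -0.536, 0, 0, 0, 0, 1, 0.278, -0.568, 0, 0, 0, 0, 1, 0.286, -0.585, 0, 0, 0, 0])

```text
time_s: 5.48
position: [0.5966, 0.264, 0.2532]
tool_rot: [[0.972, 0.236, -0.003], [0.236, -0.972, -0.0], [-0.003, -0.001, -1.0]]
ft_force: [-0.5, 0.0, -2.2]
grip_width: 0.0281
gripper_force: 39.7
```

Call:
arm_command(commands=[1, 0, 0, 0, 0, 0, 0, 1, 0, 0, 0, 0, 0, 0, 1, 0, 0, 0, 0, 0, 0, 1, 0, 0, 0, 0, 0, 0])

```text
time_s: 5.82
position: [0.5974, 0.2602, 0.2554]
tool_rot: [[0.973, 0.232, -0.0], [0.232, -0.973, -0.0], [-0.0, 0.0, -1.0]]
ft_force: [0.2, 0.4, -1.6]
grip_width: 0.0284
gripper_force: 39.7
```

```bash
python3 to.py 0.5965 0.262 0.18
python3 - <<'E'
from h import *
i=optics.get_image("scene"); save(i,"over1.png",(120,150,320,310),4)
t=optics.get_image("top"); save(t,"over1t.png",(120,130,320,280),4)
p=env.observe()["position"]
for z in(.132,): print(px(i,(.5965,.262,z)))
# lid disc underside expected
print(px(i,np.array(p)-[0,0,.028]))
E
```

```text
shift [-0.0009 -0.004   0.1508] pos [0.5974 0.2602 0.2554] t 5.8167 w 0.0284 F [ 0.23  0.41 -1.57] q [13. 32. 56. -0. 92. 90.]
[193.13850158 266.09228949]
[187.47289679 236.51746596]
```

View pics/over1.png

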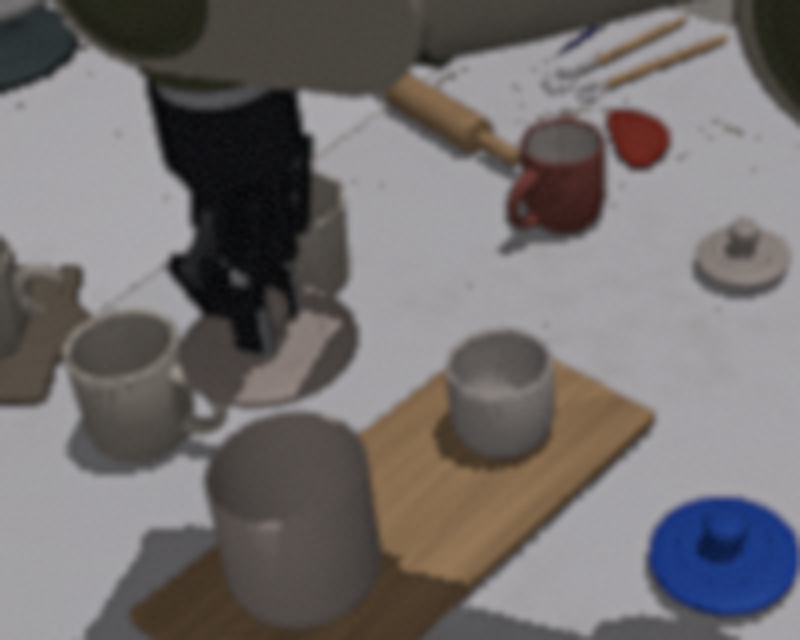

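Lid hangs level (same lean as the jar rim, i.e. perspective) with its centre at (187.5,236.5) as predicted. I'll check the wide jar's rim numerically once more before lowering.

Run:
```python
from h import *
from scipy.optimize import least_squares
i=np.load('pics/top0.npy',allow_pickle=True).item(); j=np.load('pics/scene0.npy',allow_pickle=True).item()
def fit(im,c0,z,r,angs,lab):
    # outward gradient maxima along radial lines from the rim circle
    g=cv2.GaussianBlur(cv2.cvtColor(im["image"],cv2.COLOR_RGB2GRAY),(0,0),.7).astype(np.float32)
    pts=[]
    for a in np.radians(angs):
        rs=np.linspace(r-.012,r+.012,97); P=[px(im,(c0[0]+q*np.cos(a),c0[1]+q*np.sin(a),z)) for q in rs]
        P=np.array(P,np.float32); v=cv2.remap(g,P[None,:,0],P[None,:,1],cv2.INTER_CUBIC)[0]
        k=np.argmax(abs(np.gradient(v)[4:-4]))+4; pts.append([c0[0]+rs[k]*np.cos(a),c0[1]+rs[k]*np.sin(a)])
    pts=np.array(pts)
    s=least_squares(lambda c:np.hypot(*(pts-c).T)-r,c0[:2],loss="soft_l1",f_scale=.001)
    print(lab,s.x.round(4),np.median(abs(s.fun)).round(4))
# silhouettes: top view far side (+y), scene view far side (-y) and flanks
fit(i,(.5965,.262),.132,.05,range(0,181,10),"L top"); fit(j,(.5965,.262),.132,.05,range(-170,11,10),"L scene")
fit(i,(.5594,.0871),.092,.038,range(0,181,10),"S top"); fit(j,(.5594,.0871),.092,.038,range(-170,11,10),"S scene")
```

```text
L top [0.6    0.2613] 0.0014
L scene [0.5995 0.2706] 0.0015
S top [0.5591 0.0819] 0.0011
S scene [0.5595 0.0894] 0.002
```

Call:
arm_command(commands=[1, 0.002, -0.005, 0.02, 0, 0, 0, 1, 0.002, -0.005, 0.05, 0, 0, 0, 1, 0.002, -0.005, 0.08, 0, 0, 0, 1, 0.002, -0.005, 0.11, 0, 0, 0, 1, 0.002, -0.005, 0.135, 0, 0, 0, 1, 0.002, -0.005, 0.148, 0, 0, 0, 1, 0.002, -0.005, 0.15, 0, 0, 0, 1, 0.002, -0.005, 0.15, 0, 0, 0, 1, 0.002, -0.005, 0.15, 0, 0, 0])

```text
time_s: 6.67
position: [0.5982, 0.2641, 0.1811]
tool_rot: [[0.972, 0.234, 0.001], [0.234, -0.972, 0.0], [0.001, -0.0, -1.0]]
ft_force: [1.0, 0.9, -1.4]
grip_width: 0.0283
gripper_force: 39.7
```

Call:
arm_command(commands=[1, 0, 0, 0.004, 0, 0, 0, 1, 0, 0, 0.008, 0, 0, 0, 1, 0, 0, 0.012, 0, 0, 0, 1, 0, 0, 0.016, 0, 0, 0, 1, 0, 0, 0.016, 0, 0, 0])

```text
time_s: 7.08
position: [0.5977, 0.264, 0.1719]
tool_rot: [[0.972, 0.234, -0.001], [0.234, -0.972, -0.0], [-0.001, -0.0, -1.0]]
ft_force: [0.1, -0.3, -0.9]
grip_width: 0.0279
gripper_force: 39.7
```

```bash
python3 to.py 0.598 0.263 0.163
python3 - <<'E'
from h import *
i=optics.get_image("scene"); save(i,"low1.png",(140,190,270,310),5)
E
```

```text
shift [0.0001 0.002  0.0177] pos [0.5977 0.264  0.1719] t 7.0833 w 0.0279 F [ 0.11 -0.29 -0.89] q [13. 36. 63.  0. 81. 90.]
```

View pics/low1.png

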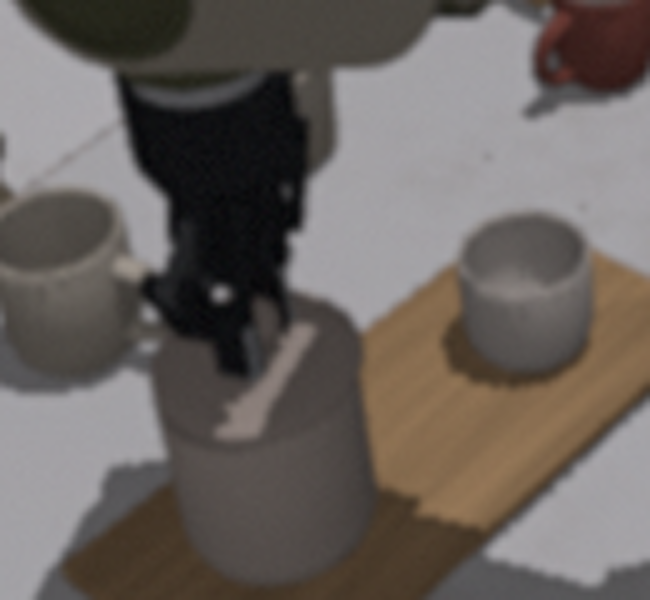

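The lid sits over the jar, entering the mouth, force still free. Disc left edge (152,380) overhangs a little more than the right, within the play. Lowering gently.

Call:
arm_command(commands=[1, 0, 0.001, 0.003, 0, 0, 0, 1, 0, 0.001, 0.006, 0, 0, 0, 1, 0, 0.001, 0.009, 0, 0, 0, 1, 0, 0.001, 0.012, 0, 0, 0, 1, 0, 0.001, 0.012, 0, 0, 0])

```text
time_s: 7.55
position: [0.5979, 0.2635, 0.1659]
tool_rot: [[0.972, 0.234, -0.001], [0.234, -0.972, -0.0], [-0.001, -0.0, -1.0]]
ft_force: [0.4, -0.1, -2.0]
grip_width: 0.0281
gripper_force: 39.7
```

Call:
arm_command(commands=[1, 0, 0, 0.002, 0, 0, 0, 1, 0, 0, 0.004, 0, 0, 0, 1, 0, 0, 0.005, 0, 0, 0, 1, 0, 0, 0.005, 0, 0, 0])

```text
time_s: 7.88
position: [0.598, 0.2635, 0.1637]
tool_rot: [[0.972, 0.234, -0.0], [0.234, -0.972, -0.0], [-0.0, 0.0, -1.0]]
ft_force: [-0.2, 0.1, -2.2]
grip_width: 0.0283
gripper_force: 39.7
```

Call:
arm_command(commands=[1, 0, 0, 0.001, 0, 0, 0, 1, 0, 0, 0.002, 0, 0, 0, 1, 0, 0, 0.003, 0, 0, 0, 1, 0, 0, 0.003, 0, 0, 0])

```text
time_s: 8.22
position: [0.5981, 0.2636, 0.1631]
tool_rot: [[0.972, 0.234, 0.001], [0.234, -0.972, 0.0], [0.001, 0.0, -1.0]]
ft_force: [-1.9, -0.4, 4.0]
grip_width: 0.0284
gripper_force: 40.2
```

Call:
arm_command(commands=[1, 0, 0, 0.001, 0, 0, 0, 1, 0, 0, 0.001, 0, 0, 0, 1, 0, 0, 0.001, 0, 0, 0])

```text
time_s: 8.47
position: [0.5982, 0.2636, 0.163]
tool_rot: [[0.972, 0.234, 0.002], [0.234, -0.972, 0.0], [0.002, 0.0, -1.0]]
ft_force: [-2.3, -0.5, 6.9]
grip_width: 0.0282
gripper_force: 40.5
```

Call:
arm_command(commands=[0.2, 0, 0, 0, 0, 0, 0, 0, 0, 0, 0, 0, 0, 0, -0.2, 0, 0, 0, 0, 0, 0, -0.4, 0, 0, 0, 0, 0, 0, -0.4, 0, 0, 0, 0, 0, 0, -0.4, 0, 0, -0.03, 0, 0, 0, -0.4, 0, 0, -0.08, 0, 0, 0, -0.4, 0, 0, -0.12, 0, 0, 0, 1, 0, 0, -0.12, 0, 0, 0, 1, 0, 0, -0.12, 0, 0, 0, 1, 0, 0, -0.12, 0, 0, 0, 1, 0, 0, -0.12, 0, 0, 0])

```text
time_s: 9.47
position: [0.5976, 0.2634, 0.2204]
tool_rot: [[0.972, 0.234, -0.002], [0.234, -0.972, -0.001], [-0.002, 0.0, -1.0]]
ft_force: [-0.4, 0.4, -0.0]
grip_width: 0.0111
gripper_force: 0.0
```

Call:
arm_command(commands=[1, 0, 0, 0, 0, 0, 0, 1, 0, 0, 0, 0, 0, 0, 1, 0, 0, 0.02, 0, 0, 0, 1, 0, 0, 0.035, 0, 0, 0, 1, 0, 0, 0.045, 0, 0, 0, 1, 0, 0, 0.045, 0, 0, 0, 1, 0, 0, 0.045, 0, 0, 0])

```text
time_s: 10.05
position: [0.5979, 0.2635, 0.1987]
tool_rot: [[0.972, 0.234, -0.001], [0.234, -0.972, -0.0], [-0.001, -0.0, -1.0]]
ft_force: [0.7, -0.4, 1.0]
grip_width: -0.0
gripper_force: 0.0
```

Call:
arm_command(commands=[1, 0, 0, 0.005, 0, 0, 0, 1, 0, 0, 0.01, 0, 0, 0, 1, 0, 0, 0.014, 0, 0, 0, 1, 0, 0, 0.017, 0, 0, 0, 1, 0, 0, 0.019, 0, 0, 0, 1, 0, 0, 0.02, 0, 0, 0, 1, 0, 0, 0.02, 0, 0, 0])

```text
time_s: 10.63
position: [0.598, 0.2635, 0.1892]
tool_rot: [[0.972, 0.234, -0.0], [0.234, -0.972, -0.0], [-0.0, -0.0, -1.0]]
ft_force: [-0.8, 0.6, 0.3]
grip_width: 0.0001
gripper_force: 0.0
```

Call:
arm_command(commands=[1, 0, 0, 0.001, 0, 0, 0, 1, 0, 0, 0.002, 0, 0, 0, 1, 0, 0, 0.003, 0, 0, 0, 1, 0, 0, 0.004, 0, 0, 0, 1, 0, 0, 0.004, 0, 0, 0])

```text
time_s: 11.05
position: [0.5982, 0.2636, 0.1886]
tool_rot: [[0.972, 0.234, 0.002], [0.234, -0.972, 0.0], [0.002, 0.0, -1.0]]
ft_force: [-2.6, -0.7, 6.5]
grip_width: -0.0002
gripper_force: 3.3
```

Contact exactly at the seated height and firm (6.5 N). Retreat and go for the narrow lid.

Call:
arm_command(commands=[1, 0, 0, 0.001, 0, 0, 0, 1, 0, 0, 0.001, 0, 0, 0, 1, 0, 0, -0.01, 0, 0, 0, 1, 0, 0, -0.03, 0, 0, 0, 1, 0, 0, -0.07, 0, 0, 0, 1, 0, 0, -0.12, 0, 0, 0, -1, 0, 0, -0.12, 0, 0, 0])

```text
time_s: 11.63
position: [0.5992, 0.2639, 0.253]
tool_rot: [[0.972, 0.234, 0.008], [0.234, -0.972, 0.002], [0.009, 0.0, -1.0]]
ft_force: [0.4, -0.9, 0.5]
grip_width: 0.0104
gripper_force: 0.0
```

```bash
python3 to.py 0.4945 -0.191 0.14
python3 - <<'E'
from h import *
i=optics.get_image("scene"); save(i,"set1.png",(140,190,270,310),5)
E
```

```text
shift [-0.4182  0.8355  0.2224] pos [0.5992 0.2639 0.253 ] t 11.6333 w 0.0104 F [ 0.41 -0.86  0.51] q [13. 32. 56.  0. 91. 90.]
```

View pics/set1.png

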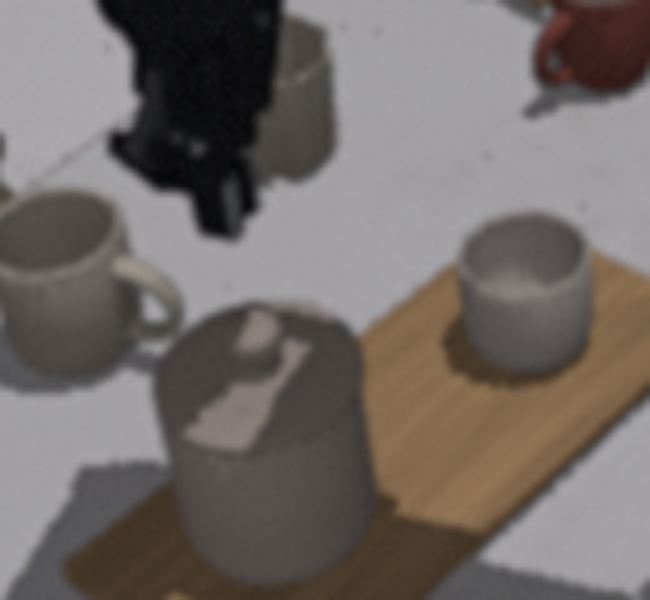

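The lid is in the mouth, flat on the rim with the knob upright at (258,355), and the jar has not moved.

Call:
arm_command(commands=[-1, -0.035, 0.07, 0, 0, 0, 0, -1, -0.07, 0.14, 0, 0, 0, 0, -1, -0.105, 0.21, 0, 0, 0, 0, -1, -0.14, 0.28, 0, 0, 0, 0, -1, -0.175, 0.35, 0, 0, 0, 0, -1, -0.21, 0.42, 0, 0, 0, 0, -1, -0.245, 0.49, 0.02, 0, 0, 0, -1, -0.28, 0.56, 0.06, 0, 0, 0, -1, -0.315, 0.63, 0.1, 0, 0, 0, -1, -0.35, 0.7, 0.14, 0, 0, 0, -1, -0.385, 0.77, 0.18, 0, 0, 0, -1, -0.414, 0.835, 0.21, 0, 0, 0])

```text
time_s: 12.68
position: [0.4941, -0.1866, 0.1434]
tool_rot: [[0.972, 0.234, -0.001], [0.234, -0.972, 0.001], [-0.001, -0.001, -1.0]]
ft_force: [0.9, -0.6, -0.6]
grip_width: 0.0855
gripper_force: 0.0
```

Call:
arm_command(commands=[-1, 0, 0, 0, 0, 0, 0, -1, 0, 0, 0, 0, 0, 0, -1, 0, 0, 0, 0, 0, 0, -1, 0, 0, 0, 0, 0, 0])

```text
time_s: 13.02
position: [0.4957, -0.1844, 0.1452]
tool_rot: [[0.972, 0.235, 0.001], [0.235, -0.972, -0.0], [0.001, 0.0, -1.0]]
ft_force: [0.0, -0.3, 0.3]
grip_width: 0.0857
gripper_force: 0.0
```

```bash
python3 to.py 0.4945 -0.191 0.041
```

```text
shift [-0.0055  0.0122  0.2084] pos [ 0.4957 -0.1844  0.1452] t 13.0167 w 0.0857 F [ 0.02 -0.3   0.25] q [-33.  26.  87.   0.  67.  43.]
```

Call:
arm_command(commands=[-1, -0.005, 0.012, 0.06, 0, 0, 0, -1, -0.005, 0.012, 0.12, 0, 0, 0, -1, -0.005, 0.012, 0.165, 0, 0, 0, -1, -0.005, 0.012, 0.195, 0, 0, 0, -1, -0.005, 0.012, 0.207, 0, 0, 0, -1, -0.005, 0.012, 0.207, 0, 0, 0, 0, -0.005, 0.012, 0.207, 0, 0, 0, 0.2, -0.005, 0.012, 0.207, 0, 0, 0, 0.4, -0.005, 0.012, 0.207, 0, 0, 0, 1, -0.005, 0.012, 0.207, 0, 0, 0, 1, -0.005, 0.012, 0.207, 0, 0, 0, 1, -0.005, 0.012, 0.207, 0, 0, 0], newtons=30)

```text
time_s: 14.02
position: [0.4945, -0.1919, 0.0419]
tool_rot: [[0.972, 0.234, 0.001], [0.234, -0.972, -0.001], [0.001, 0.001, -1.0]]
ft_force: [-0.7, -0.1, 5.4]
grip_width: 0.0244
gripper_force: 29.2
```

Call:
arm_command(commands=[1, 0, 0, 0, 0, 0, 0, 1, 0, 0, 0, 0, 0, 0, 1, 0, 0, 0, 0, 0, 0, 1, 0, 0, 0, 0, 0, 0, 1, 0, 0, 0, 0, 0, 0])

```text
time_s: 14.43
position: [0.4945, -0.1919, 0.0419]
tool_rot: [[0.972, 0.234, 0.001], [0.234, -0.972, -0.001], [0.001, 0.001, -1.0]]
ft_force: [0.3, 0.6, 6.0]
grip_width: 0.0246
gripper_force: 29.3
```

Call:
arm_command(commands=[1, 0, 0, -0.02, 0, 0, 0, 1, 0, 0, -0.05, 0, 0, 0, 1, 0, 0, -0.1, 0, 0, 0, 1, 0, 0, -0.16, 0, 0, 0, 1, 0, 0, -0.22, 0, 0, 0, 1, 0, 0, -0.28, 0, 0, 0, 1, 0, 0, -0.31, 0, 0, 0, 1, 0, 0, -0.32, 0, 0, 0, 1, 0, 0, -0.32, 0, 0, 0, 1, 0, 0, -0.32, 0, 0, 0], newtons=40)

```text
time_s: 15.27
position: [0.4938, -0.1915, 0.2003]
tool_rot: [[0.972, 0.234, -0.001], [0.234, -0.972, 0.001], [-0.001, -0.001, -1.0]]
ft_force: [0.1, -0.5, -1.6]
grip_width: 0.0243
gripper_force: 39.4
```

```bash
python3 to.py 0.559 0.0865 0.20
```

```text
shift [ 0.2567 -0.5102  0.001 ] pos [ 0.4938 -0.1915  0.2003] t 15.2667 w 0.0243 F [ 0.1  -0.49 -1.59] q [-34.  22.  82.  -0.  75.  42.]
```

Call:
arm_command(commands=[1, 0.01, -0.02, 0, 0, 0, 0, 1, 0.03, -0.06, 0, 0, 0, 0, 1, 0.055, -0.11, 0, 0, 0, 0, 1, 0.083, -0.165, 0, 0, 0, 0, 1, 0.113, -0.225, 0, 0, 0, 0, 1, 0.143, -0.285, 0, 0, 0, 0, 1, 0.173, -0.345, 0, 0, 0, 0, 1, 0.203, -0.403, 0, 0, 0, 0, 1, 0.228, -0.453, 0, 0, 0, 0, 1, 0.246, -0.489, 0, 0, 0, 0, 1, 0.256, -0.508, 0, 0, 0, 0, 1, 0.256, -0.51, 0, 0, 0, 0])

```text
time_s: 16.27
position: [0.5589, 0.0881, 0.2001]
tool_rot: [[0.972, 0.236, -0.002], [0.236, -0.972, 0.0], [-0.002, -0.001, -1.0]]
ft_force: [-0.1, -0.2, -0.8]
grip_width: 0.024
gripper_force: 39.4
```

Call:
arm_command(commands=[1, 0, 0, 0, 0, 0, 0, 1, 0, 0, 0.03, 0, 0, 0, 1, 0, 0, 0.06, 0, 0, 0, 1, 0, 0, 0.085, 0, 0, 0, 1, 0, 0, 0.1, 0, 0, 0, 1, 0, 0, 0.11, 0, 0, 0, 1, 0, 0, 0.11, 0, 0, 0, 1, 0, 0, 0.11, 0, 0, 0])

```text
time_s: 16.93
position: [0.5593, 0.0856, 0.1466]
tool_rot: [[0.972, 0.233, 0.0], [0.233, -0.972, -0.0], [0.0, 0.0, -1.0]]
ft_force: [0.2, -0.5, -0.4]
grip_width: 0.024
gripper_force: 39.4
```

```bash
python3 to.py 0.559 0.0865 0.135
python3 - <<'E'
from h import *
i=optics.get_image("scene"); save(i,"low2.png",(180,180,310,300),5)
E
```

```text
shift [-0.0003 -0.0019  0.0232] pos [0.5593 0.0856 0.1466] t 16.9333 w 0.024 F [ 0.2  -0.49 -0.36] q [-3. 29. 81. -0. 70. 73.]
```

View pics/low2.png

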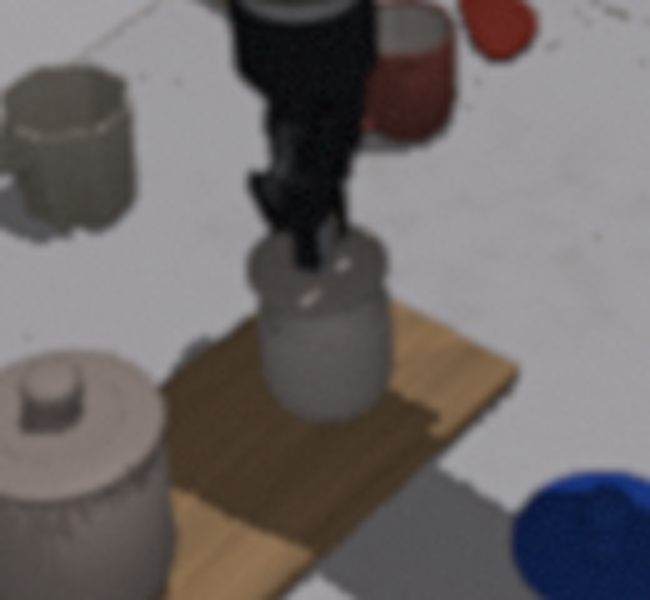

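The lid hovers over the narrow jar: disc edges at 248 to 388, jar at 258 to 393. It is 1–2 mm off towards image left (+x), so I'll shift it slightly and lower it.

Call:
arm_command(commands=[1, -0.003, -0.001, 0.008, 0, 0, 0, 1, -0.003, -0.001, 0.014, 0, 0, 0, 1, -0.003, -0.001, 0.02, 0, 0, 0, 1, -0.003, -0.001, 0.026, 0, 0, 0, 1, -0.003, -0.001, 0.03, 0, 0, 0, 1, -0.003, -0.001, 0.03, 0, 0, 0])

```text
time_s: 17.48
position: [0.5574, 0.0862, 0.1307]
tool_rot: [[0.972, 0.234, -0.001], [0.234, -0.972, 0.0], [-0.001, -0.0, -1.0]]
ft_force: [0.1, -0.3, -0.9]
grip_width: 0.0238
gripper_force: 39.4
```

Call:
arm_command(commands=[1, 0, 0, 0.003, 0, 0, 0, 1, 0, 0, 0.006, 0, 0, 0, 1, 0, 0, 0.008, 0, 0, 0, 1, 0, 0, 0.008, 0, 0, 0])

```text
time_s: 17.82
position: [0.5575, 0.0862, 0.127]
tool_rot: [[0.972, 0.234, -0.0], [0.234, -0.972, 0.0], [-0.0, -0.0, -1.0]]
ft_force: [0.1, 0.0, -0.6]
grip_width: 0.0238
gripper_force: 39.4
```

Expected seat at TCP z ≈ 0.124.

Call:
arm_command(commands=[1, 0, 0, 0.002, 0, 0, 0, 1, 0, 0, 0.004, 0, 0, 0, 1, 0, 0, 0.005, 0, 0, 0, 1, 0, 0, 0.005, 0, 0, 0])

```text
time_s: 18.15
position: [0.5575, 0.0862, 0.1247]
tool_rot: [[0.972, 0.234, -0.0], [0.234, -0.972, 0.0], [-0.0, -0.0, -1.0]]
ft_force: [-0.6, 0.3, -1.3]
grip_width: 0.0241
gripper_force: 39.4
```

Call:
arm_command(commands=[1, 0, 0, 0.001, 0, 0, 0, 1, 0, 0, 0.002, 0, 0, 0, 1, 0, 0, 0.002, 0, 0, 0])

```text
time_s: 18.4
position: [0.5577, 0.0862, 0.1239]
tool_rot: [[0.972, 0.234, 0.0], [0.234, -0.972, 0.0], [0.0, 0.0, -1.0]]
ft_force: [0.3, -0.3, -0.5]
grip_width: 0.0242
gripper_force: 39.5
```

Call:
arm_command(commands=[1, 0, 0, 0.001, 0, 0, 0, 1, 0, 0, 0.002, 0, 0, 0, 1, 0, 0, 0.002, 0, 0, 0])

```text
time_s: 18.65
position: [0.5579, 0.0862, 0.1237]
tool_rot: [[0.972, 0.234, 0.002], [0.234, -0.972, -0.0], [0.002, 0.0, -1.0]]
ft_force: [-1.7, -0.4, 6.7]
grip_width: 0.0245
gripper_force: 40.1
```

Seated. Release, rise, close, press.

Call:
arm_command(commands=[0.2, 0, 0, 0, 0, 0, 0, 0, 0, 0, 0, 0, 0, 0, -0.2, 0, 0, 0, 0, 0, 0, -0.4, 0, 0, 0, 0, 0, 0, -0.4, 0, 0, 0, 0, 0, 0, -0.4, 0, 0, -0.03, 0, 0, 0, -0.4, 0, 0, -0.08, 0, 0, 0, -0.4, 0, 0, -0.12, 0, 0, 0, 1, 0, 0, -0.12, 0, 0, 0, 1, 0, 0, -0.12, 0, 0, 0, 1, 0, 0, -0.12, 0, 0, 0, 1, 0, 0, -0.12, 0, 0, 0])

```text
time_s: 19.65
position: [0.5571, 0.0862, 0.1816]
tool_rot: [[0.972, 0.234, -0.002], [0.234, -0.972, 0.0], [-0.002, -0.001, -1.0]]
ft_force: [-0.9, -0.5, 0.3]
grip_width: 0.0115
gripper_force: 0.0
```

Call:
arm_command(commands=[1, 0, 0, 0, 0, 0, 0, 1, 0, 0, 0, 0, 0, 0, 1, 0, 0, 0.02, 0, 0, 0, 1, 0, 0, 0.035, 0, 0, 0, 1, 0, 0, 0.045, 0, 0, 0, 1, 0, 0, 0.055, 0, 0, 0, 1, 0, 0, 0.062, 0, 0, 0, 1, 0, 0, 0.062, 0, 0, 0])

```text
time_s: 20.32
position: [0.5573, 0.0862, 0.1508]
tool_rot: [[0.972, 0.234, -0.002], [0.234, -0.972, 0.0], [-0.002, -0.0, -1.0]]
ft_force: [-0.4, -0.7, -0.0]
grip_width: -0.0003
gripper_force: 0.0
```

Call:
arm_command(commands=[1, 0, 0, 0.001, 0, 0, 0, 1, 0, 0, 0.002, 0, 0, 0, 1, 0, 0, 0.003, 0, 0, 0, 1, 0, 0, 0.004, 0, 0, 0, 1, 0, 0, 0.004, 0, 0, 0])

```text
time_s: 20.73
position: [0.5576, 0.0862, 0.1498]
tool_rot: [[0.972, 0.234, 0.0], [0.234, -0.972, 0.0], [0.0, 0.0, -1.0]]
ft_force: [-0.6, -0.3, 0.3]
grip_width: 0.0
gripper_force: 0.0
```

Call:
arm_command(commands=[1, 0, 0, 0.001, 0, 0, 0, 1, 0, 0, 0.002, 0, 0, 0, 1, 0, 0, 0.003, 0, 0, 0, 1, 0, 0, 0.004, 0, 0, 0, 1, 0, 0, 0.004, 0, 0, 0])

```text
time_s: 21.15
position: [0.5579, 0.0862, 0.1486]
tool_rot: [[0.972, 0.234, 0.002], [0.234, -0.972, -0.0], [0.002, 0.0, -1.0]]
ft_force: [-1.7, 0.6, 6.9]
grip_width: 0.0005
gripper_force: 3.2
```

Firm contact at the seated height. Retreat and check.

Call:
arm_command(commands=[1, 0, 0, 0.001, 0, 0, 0, 1, 0, 0, 0.001, 0, 0, 0, 1, 0, 0, -0.01, 0, 0, 0, 1, 0, 0, -0.03, 0, 0, 0, 1, 0, 0, -0.08, 0, 0, 0, 1, 0, 0, -0.14, 0, 0, 0, 1, 0, 0, -0.2, 0, 0, 0, 1, 0, 0, -0.26, 0, 0, 0, 1, 0, 0, -0.3, 0, 0, 0, 1, 0, 0, -0.3, 0, 0, 0, 1, 0, 0, -0.3, 0, 0, 0])

```text
time_s: 22.07
position: [0.5577, 0.0862, 0.2989]
tool_rot: [[0.972, 0.234, 0.002], [0.234, -0.972, -0.0], [0.002, 0.001, -1.0]]
ft_force: [0.7, 0.2, 0.0]
grip_width: -0.0002
gripper_force: 0.0
```

Run:
```python
from h import *
i=optics.get_image("scene"); save(i,"end.png",(130,130,330,280+0),4)
```

```text
(no output)
```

View pics/end.png

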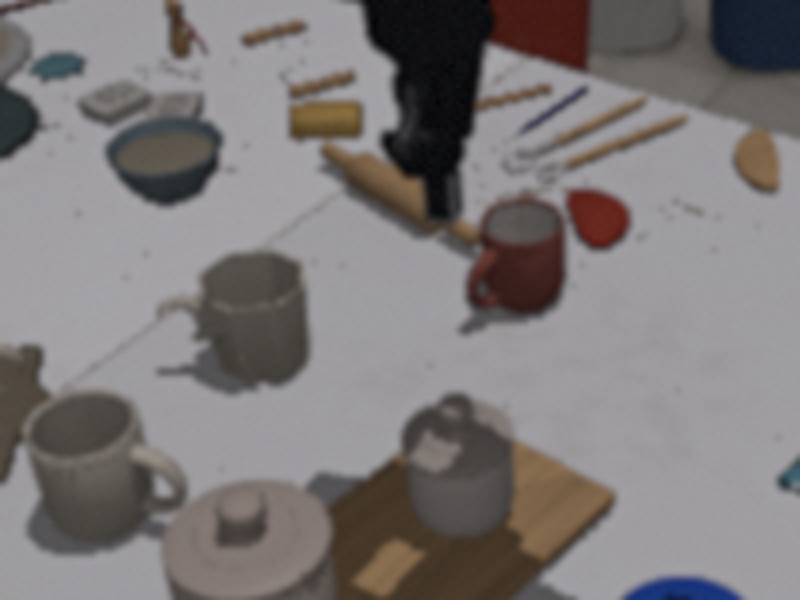

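Both lids are seated level, with knobs at (240,515) and (457,410). The mugs and kidney look undisturbed and the gripper is clear.

```bash
python3 -c "
from rig import env
print(env.close_job())"
```

```text
the job is handed in; nothing more can be done
None
```

Both lids are on their jars, seated level and each pressed lightly (about 7 N) to check it lies flat; I handed the job in at about 22 s of the 69 s allowed, with the jars, mugs and kidney looking undisturbed in the last picture.

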